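# Hang the rinsed paste brush on the drying carousel

## Robot

A 6-joint arm with a two-finger parallel gripper is mounted at the origin on a cart in front of the work surface, level with it; the furniture and walls round the work are solid. World frame = base frame: x ahead of the robot, y to its left, z up, the work surface at z = 0. Lengths are in m, angles in rad, forces in N, time in s.
With the tool pointing down it reaches from about 0.275 to 0.825 m from the base axis. Payload 4.9 kg.
Tool frame: the origin (TCP) lies at the centre of the arm's flange, where the gripper is bolted on; the fingertips stand 173 mm ahead of it and the grasp point (between the pads) lies 155 mm ahead of it; z points along the fingers, y is the line along which they close (so a half turn about z gives the same grasp; the last joint's range is limited). The gripper opens to 85 mm and grips with 20 to 120 N. Pads are 22 mm wide; open, the fingers measure 114 mm over their backs; the gripper's body (76 mm by 85 mm) begins 54 mm behind the grasp point. The pads swing forward as they close: fully open they stand 13 mm farther back than shut.
Start: joints at [-1.355, 0.326, -0.193, 1.052, 0, 1.437], TCP at [0.189, -0.517, 0.405] pointing down, gripper open.
Joint ranges: [-2.65, 2.65], [-0.97, 1.79], [-1.3, 1.35], [-1.93, 2.1], [-1.47, 1.37], [-3.14, 3.14]. Speed limits (rad/s): [2.57, 2.57, 3.14, 3.14, 3.14, 3.14].

## Interface

Orientations are given as a rotation vector (axis times angle).
In Python, from bench import readout, imaging, workorder gives the robot as it stands.
- The arm moves only by the tool step_arm, never from a script. Its argument "increments" is a list of rows, each a list of 3 entries, a list of its own where there are three numbers: the shift along the tool's x, y, z in units of 0.04 m (1.0 is 0.04 m), then the turn about the tool's z in units of 6 degrees (1.0 is 6 degrees), then the finger opening in mm, from 0 to 85.4. A call has 1 to 20 rows; each row shifts and turns the commanded pose from where the row before left it, along the tool's axes as they then stand; what a row does not reach is not made up. A row lasts 1/8 s, in which the tool goes at most 62.5 mm and 10.7 degrees, less where a joint would pass 70% of its speed; a pose out of reach is approached as far as the arm can. A call with a number of a shift or a turn outside -1 to 1 is refused whole. A call with a gripper value outside its range is refused whole. The fingers move at their own pace and stop on an object; "squeeze" is the grip in N (left out, the last holds). Time passes only in rows, so rows that do not move let the fingers close. It gives the time, the measured TCP pose, the force, the opening and the grip force at its end, in the units of the state.
- readout.state(): the state, without advancing time (a new reading comes with each control period).
- imaging.capture(name): name is "scene" or "side" or "wrist"; returns a dict with "pixels" (420x560x3 uint8, blue, green, red), "fx", "fy", "cx", "cy" (pixels), "k1" (the pictures are not rectified: a ray, as slopes to the right and down, at radius r is drawn at 1 + k1 r^2 times it, then the intrinsics apply), "R" (3x3) and "t" (3): a world point X has camera coordinates R X + t; the wrist camera has in their place "mount" (4x4, takes a point from camera to tool coordinates, whose origin is the TCP and whose axes are the flange's). Camera axes: x right, y down, z forward; pixel columns grow to the right and rows downward; lengths in m; the calibration is good to about 2 mm. A picture is of the moment at which its call begins: read the wrist's pose just before it. There is no depth.
- workorder.hand_in(): hands the job in; it is judged then, once.
The state is a dict: "time": time; "q": joint angles; "joint_velocities": joint speeds; "joint_efforts": joint torques, N m; "tool_pos": TCP position; "ee_rot": TCP orientation; "contact_force": force on the tool from outside, world axes, zero at the start; "torque": the same for the moment, N m; "opening": opening from 0.0 (shut) to 1.0 (fully open); "gripper_force": force on a finger pad.
Only numpy, scipy, OpenCV 4.12 (cv2) and the standard library are available. Lean on these libraries where they do the work, as an engineer would, in place of code of your own. Each camera call takes 0.05 s, during which the arm holds its last target. There are 200 camera calls.

## Task

The rinsed red-handled paste brush must not dry standing on its bristles. Turn the drying carousel until its one empty clip clicks to rest at the middle of the hood's open front, then press the brush, held upright, by its neck gently into that clip until it is fully home behind the spring rollers, and leave it hanging there by its shoulder, bristles down and at rest. Do not force the brush, keep the other four brushes in their clips, and leave the things round about where they stand.

Things in the scene. Friction and masses are not known exactly. Their poses are not given: they have to be found in the camera images.
- stand: Base of the brush-drying carousel: white board 340 x 340 x 12 mm, fixed to the table, with a round steel drip tray. Origin: on the carousel's upright turning axis, at table height; its -x axis points out through the middle of the open front (towards the robot, within about 15 degrees).
- hood_edge (a point): Middle of the front edge of the clear acrylic dust hood's roof, 45 mm in front of the turning axis. The roof's top is 190 mm above the table, its underside 185 mm. It covers all behind this edge; sides and back are closed 165 mm from the axis; only the front is open, so brushes can be hung only there.
- turn_knob (a point): Centre of the black fluted round knob on top of the carousel shaft, above the hood roof: 44 mm in diameter, 35 mm high (197 to 232 mm above the table). It turns the whole rack, either way, without end stop, with a click stop every 72 degrees that takes about 0.2 N m to leave; over the last 30 degrees it pulls the rack in, so that a clip stands exactly at the middle of the front.
- rotor: The turning rack as a whole: shaft, five grey arms 72 degrees apart with clips, knob. Origin on the turning axis at table height, z up; its -x axis points from the axis to the one empty clip.
- empty_clip (a point): NOMINAL place of the one empty clip: on the rack's arm, 120 mm from the axis, at the top of the clip's steel plate (125 mm above the table, 5 mm thick). Its -x axis points radially outward. The clip head is screwed to its slotted arm anywhere from 10 mm nearer the axis to 10 mm farther out than this point, not measured: feel for it. A brush neck fully home is centred there, on the same radius.
- clip_mouth (a point): Nominal mouth of that clip, 30 mm outward of its nominal point (shifted with it). Flat fork 46 mm wide, slot 17 mm wide, lips flared to 27 mm. Under the plate (down to 13 mm below its top) two white spring rollers: the neck meets them 10 mm before home, spreads them (peak 5 to 9 N), passes them 5 mm before home, then meets a soft plunger, then the solid slot end.
- brush_handle (a point): Centre of the handle of the red-handled paste brush to be hung, 110 mm above its bristle end, on its axis; z runs along the brush to the handle's top. Round brush, 132 mm long, 0.05 to 0.1 kg, standing on its bristles on a 4 mm thick white blotter. Handle 30 mm wide and 45 mm high (87 to 132 mm above the bristle end).
- brush_shoulder (a point): Point on the same red brush's axis at the flat underside of its handle (the shoulder), 87 mm above the bristle end. Below it: neck 14 mm wide and 30 mm long, brass ferrule 36 mm wide and 22 mm long, bristles 33 mm wide and 35 mm long. When hung, the shoulder rests on the clip plate, so this point is level with the plate's top.
- clip_plunger (a joint): Travel of the small sprung rubber cushion at the slot end of the empty clip, m: 0 when the clip is empty, 0.003 to 0.004 when a neck is fully home and held between the cushion and the closed rollers. It keeps the neck from rattling (under 2 N).
- blotter: White blotting sheets 130 x 100 x 4 mm, fixed on the table, under the red brush; origin at the underside's centre.
- thread_bobbin: Bystander: bobbin of linen thread, 33 mm wide, 42 mm high, standing; origin at its underside.
- loupe: Bystander: black eyepiece loupe, 40 mm wide, 28 mm high; origin at its underside.
- glue_jar: Bystander: white paste jar with black cap, 64 mm wide, 68 mm high; origin at its underside.
- paste_brush: The red-handled paste brush as a whole; origin at the centre of its bristle end.
- hung_shoulder1 (a point): Shoulder point (underside of the handle, on the axis) of the brush with black handle and steel ferrule that hangs in the clip 72 degrees anticlockwise (seen from above) from the empty one; same size as the red brush, handle 45 mm high above this point.
- full_clip1 (a point): Centre of the clip in which that brush with black handle and steel ferrule hangs, top of its plate, 120 mm from the axis.
- hung_shoulder2 (a point): Shoulder point (underside of the handle, on the axis) of the brush with dark wood handle and copper ferrule that hangs in the clip 144 degrees anticlockwise (seen from above) from the empty one; same size as the red brush, handle 45 mm high above this point.
- full_clip2 (a point): Centre of the clip in which that brush with dark wood handle and copper ferrule hangs, top of its plate, 120 mm from the axis.
- hung_shoulder3 (a point): Shoulder point (underside of the handle, on the axis) of the brush with green handle and steel ferrule that hangs in the clip 216 degrees anticlockwise (seen from above) from the empty one; same size as the red brush, handle 45 mm high above this point.
- full_clip3 (a point): Centre of the clip in which that brush with green handle and steel ferrule hangs, top of its plate, 120 mm from the axis.
- hung_shoulder4 (a point): Shoulder point (underside of the handle, on the axis) of the brush with light brown wood handle and brass ferrule that hangs in the clip 288 degrees anticlockwise (seen from above) from the empty one; same size as the red brush, handle 45 mm high above this point.
- full_clip4 (a point): Centre of the clip in which that brush with light brown wood handle and brass ferrule hangs, top of its plate, 120 mm from the axis.

How it is judged:
On the way, in this order (a step that is already met when the one before it is completed fails the run):
1. the empty clip stands at the middle of the open front (x of empty_clip in the frame of stand below -0.1165 m), for 0.3 s.
2. the red brush's neck is fully home in the clip, upright, its shoulder down on the plate (x of empty_clip in the frame of stand below -0.1165 m and value of joint clip_plunger above 0.0022 m and horizontal distance between brush_shoulder and empty_clip below 0.014 m and z of brush_shoulder in the frame of empty_clip between -0.003 and 0.003 m and angle between brush_shoulder's own z axis and vertical below 0.12 rad), for 0.2 s.
At the end, for the whole second after the job is handed in: The clip that was empty stands at the middle of the open front (within 13 degrees); the red brush hangs in it: cushion pressed in over 2.2 mm, shoulder within 3 mm of the plate top and 14 mm of the nominal point, tilt under 7 degrees, at rest; the other brushes within 6 mm of their clip points (all of step 2 and linear speed of paste_brush below 0.02 m/s and distance between hung_shoulder1 and full_clip1 below 0.006 m and distance between hung_shoulder2 and full_clip2 below 0.006 m and distance between hung_shoulder3 and full_clip3 below 0.006 m and distance between hung_shoulder4 and full_clip4 below 0.006 m); the robot touches nothing.
It fails at once if the red brush is pressed against the rack with more than 15 N (contact force between paste_brush and rotor above 15 N).
It fails at once if the red brush is knocked against the stand or hood with more than 10 N (contact force between paste_brush and stand above 10 N).
It fails at once if another brush comes out of its clip (more than 12 mm off) (distance between hung_shoulder1 and full_clip1 above 0.012 m or distance between hung_shoulder2 and full_clip2 above 0.012 m or distance between hung_shoulder3 and full_clip3 above 0.012 m or distance between hung_shoulder4 and full_clip4 above 0.012 m).
It fails at once if the bobbin, loupe or jar is moved more than 20 mm (distance of any of thread_bobbin, loupe, glue_jar from where it was at the start of the episode above 0.02 m).
It also fails if it takes over 64 s, if anything falls off the work surface, if the arm or the gripper's body presses on something with over 40 N, if the wrist force passes 120 N, or if a joint passes its speed limit or range.

## Working session

There is one attempt and no reset: what is moved stays moved. The work goes in short steps, Python scripts to look and compute and a tool call to move; the robot and the scene stay as the last step left them, time stands still between calls to the robot, and variables do not carry over. Pictures are saved under pics/ and viewed, at most 11 in all, crops included, and the job is handed in when it is done.

Besides the shell and the picture viewer there is one more tool, called after "Call:" as name([rows], argument=value, ...), one row to a line, values as JSON. step_arm: Moves the arm, as the interface text tells. Its arguments: {"type":"object","properties":{"increments":{"type":"array","items":{"type":"array"}},"squeeze":{"type":"number"}},"required":["increments"]}

```bash
mkdir -p pics
python3 - <<'E'
from bench import readout, imaging
import cv2,pickle
s=readout.state();print(s)
for n in("scene","side"):
    c=imaging.capture(n);pickle.dump(c,open(n+".pkl","wb"));cv2.imwrite(f"pics/{n}0.png",c["pixels"])
    print({k:v for k,v in c.items() if k!="pixels"})
E
```

```text
{'time': 0.0, 'q': array([-1.35519365e+00,  3.26925194e-01, -1.93575427e-01,  1.05198436e+00,
       -3.25861018e-05,  1.43659276e+00]), 'joint_velocities': array([ 0.00055335,  0.00057285,  0.00023193, -0.00045443, -0.00043119,
        0.00031436]), 'joint_efforts': array([ 1.03699018e-03, -4.43398082e+01,  2.62440884e+01,  1.54149556e-02,
       -9.57366819e-05, -3.09166772e-06]), 'tool_pos': array([ 0.18843826, -0.5164143 ,  0.40391496]), 'ee_rot': array([-3.09200241e+00, -5.46383799e-01,  1.58985726e-04]), 'contact_force': array([ 0.46223249,  0.67323242, -0.02029208]), 'torque': array([ 0.00849524, -0.0176983 , -0.03405639]), 'gripper_force': 0.0, 'opening': 1.0027644008474632}
{'fx': 494.141520048273, 'fy': 494.141520048273, 'cx': 278.60512175386225, 'cy': 213.27177092662987, 'k1': -0.161160606087385, 'R': array([[-0.78265903, -0.62237496, -0.00970839],
       [-0.35606643,  0.4604506 , -0.81314325],
       [ 0.51055023, -0.63295707, -0.58198265]]), 't': array([0.47535002, 0.3516808 , 1.26502826])}
{'fx': 383.64854077867193, 'fy': 383.64854077867193, 'cx': 277.1093387131451, 'cy': 208.72904671274742, 'k1': 0.013261147754201683, 'R': array([[ 0.94247261, -0.33385522, -0.01691362],
       [-0.1733438 , -0.44483404, -0.87867776],
       [ 0.2858274 ,  0.83106159, -0.47711564]]), 't': array([-0.59379068,  0.21701472,  1.07195269])}
```

View pics/scene0.png

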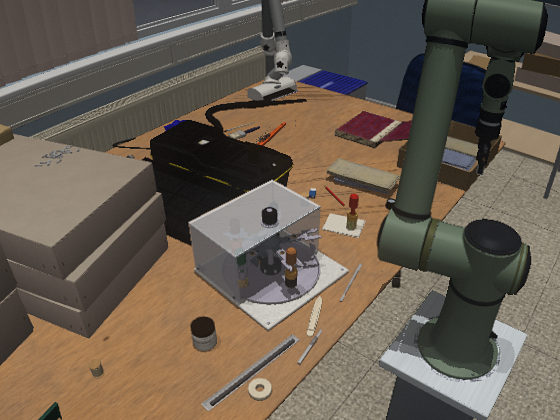

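View pics/side0.png

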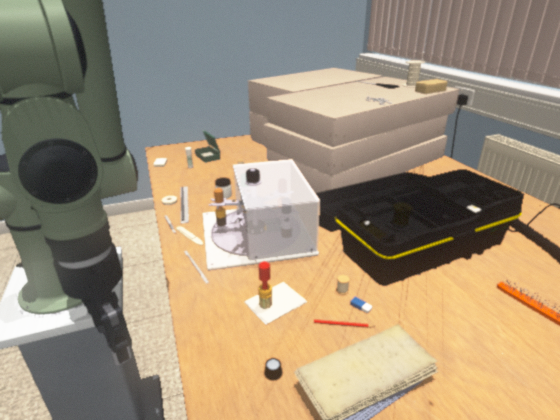

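The scene view has the knob near (270,216), the red brush near (352,205) and a hung brown brush near (291,262). In the side view the knob is at (253,176) and the red handle at (264,273). I'll enlarge both.

Run:
```python
import cv2,pickle,numpy as np
a=pickle.load(open("scene.pkl","rb"))["pixels"][170:330,180:380]
b=pickle.load(open("side.pkl","rb"))["pixels"][150:330,190:330]
A=cv2.resize(a,None,fx=4,fy=3.75/1*1.0,interpolation=cv2.INTER_CUBIC)[:600]
cv2.imwrite("pics/sc_crop.png",cv2.resize(a,None,fx=3.75,fy=3.75,interpolation=cv2.INTER_CUBIC))
cv2.imwrite("pics/si_crop.png",cv2.resize(b,None,fx=3.3,fy=3.3,interpolation=cv2.INTER_CUBIC))
```

```text
(no output)
```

View pics/sc_crop.png

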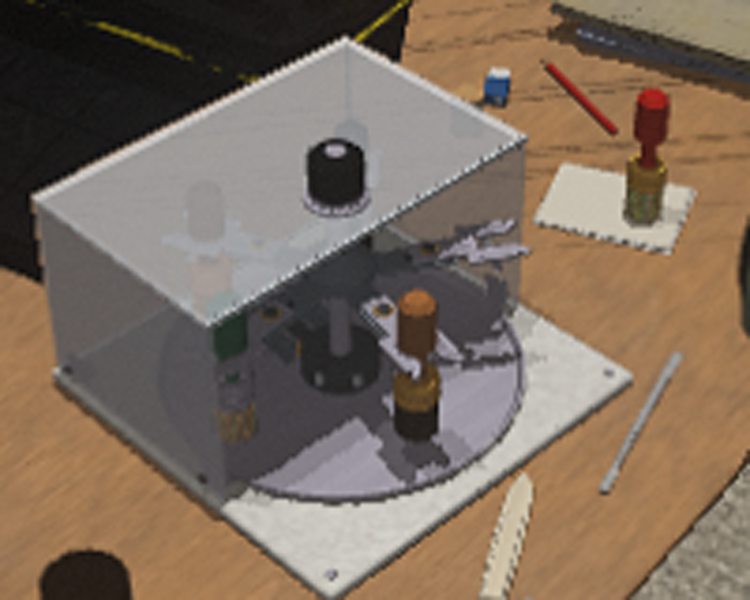

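View pics/si_crop.png

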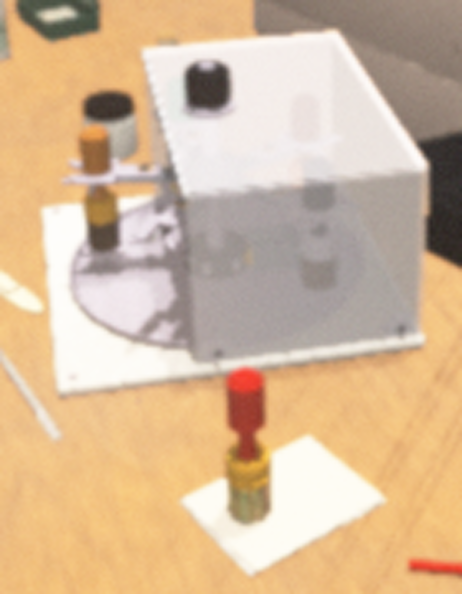

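Scene crop: the knob top is at (336,153), the red handle top at (653,97), the brown brush at the front at (417,299), and the empty fork on the right at about (517,240). The rack therefore has to turn 72° clockwise. Next I'll triangulate these points.

```bash
cat > geo.py <<'E'
import cv2,pickle,numpy as np
def ray(c,u,v):
    x=(u-c["cx"])/c["fx"];y=(v-c["cy"])/c["fy"];rd=np.hypot(x,y);r=rd
    for _ in range(20): r=rd/(1+c["k1"]*r*r)
    s=r/rd if rd else 1
    R=c["R"];return -R.T@c["t"],R.T@np.array([x*s,y*s,1.])
def atz(c,u,v,z):
    o,d=ray(c,u,v);return o+d*(z-o[2])/d[2]
def tri(c1,p1,c2,p2):
    A=np.zeros((3,3));b=np.zeros(3)
    for c,p in((c1,p1),(c2,p2)):
        o,d=ray(c,*p);d/=np.linalg.norm(d);M=np.eye(3)-np.outer(d,d);A+=M;b+=M@o
    return np.linalg.solve(A,b)
E
python3 - <<'E'
from geo import *
np.set_printoptions(precision=4,suppress=True)
a=pickle.load(open("scene.pkl","rb"));b=pickle.load(open("side.pkl","rb"))
P=lambda u,v:((u+.5)/3.75-.5+180,(v+.5)/3.75-.5+170)
Q=lambda u,v:((u+.5)/3.3-.5+190,(v+.5)/3.3-.5+150)
for n,z,p,q in [("knobtop",.232,(336,153),(207,68)),("redtop",.134,(653,97),(245,379)),("redbot",.004,(643,217),(250,515)),
 ("browntop",.168,(417,299),(93,132)),("hoodR",.19,(525,137),(197,193)),("hoodL",.19,(207,325),(143,48)),
 ("hoodBR",.19,(346,38),(427,165)),("brdR",.012,(630,378),(62,392)),("brdFL",.012,(333,598),(43,208)),("blot1",.004,(565,165),(382,497)),("blot2",.004,(670,252),(183,500))]:
    print(n,atz(a,*P(*p),z),atz(b,*Q(*q),z),tri(a,P(*p),b,Q(*q)))
for p in [(510,226),(525,252),(430,248)]: print("clip",atz(a,*P(*p),.125))
for n,u,v,z in[("jar",203,325,.068),("bobA",97,362,.042)]: print(n,atz(a,u,v,z))
for n,u,v,z in[("bob",343,279,.042),("loupe",273,362,.028)]: print(n,atz(b,u,v,z))
E
```

```text
knobtop [0.5778 0.0755 0.232 ] [0.5784 0.0715 0.232 ] [0.5791 0.0741 0.2308]
redtop [ 0.5022 -0.2652  0.134 ] [ 0.5016 -0.2741  0.134 ] [ 0.5037 -0.2692  0.1307]
redbot [ 0.5003 -0.2641  0.004 ] [ 0.501  -0.2746  0.004 ] [ 0.5028 -0.2695 -0.0007]
browntop [0.4739 0.1119 0.168 ] [0.472 0.108 0.168] [0.4734 0.1114 0.167 ]
hoodR [ 0.5117 -0.0784  0.19  ] [ 0.5214 -0.087   0.19  ] [ 0.519  -0.0846  0.1865]
hoodL [0.5559 0.2449 0.19  ] [0.5567 0.2465 0.19  ] [0.556  0.245  0.1904]
hoodBR [ 0.7179 -0.1073  0.19  ] [ 0.7214 -0.1103  0.19  ] [ 0.7209 -0.1098  0.1888]
brdR [ 0.3891 -0.0636  0.012 ] [ 0.3914 -0.0777  0.012 ] [ 0.3923 -0.0695  0.0059]
brdFL [0.4316 0.2646 0.012 ] [0.4335 0.2626 0.012 ] [0.433  0.2638 0.011 ]
blot1 [ 0.602  -0.2884  0.004 ] [ 0.6049 -0.2919  0.004 ] [ 0.6045 -0.2909  0.0024]
blot2 [ 0.4539 -0.2348  0.004 ] [ 0.4566 -0.2398  0.004 ] [ 0.4563 -0.2377  0.0016]
clip [ 0.5015 -0.047   0.125 ]
clip [ 0.473  -0.0268  0.125 ]
clip [0.535  0.0147 0.125 ]
jar [0.5396 0.3954 0.068 ]
bobA [0.6771 0.6384 0.042 ]
bob [ 0.7127 -0.2902  0.042 ]
loupe [ 0.4567 -0.4649  0.028 ]
```

```bash
cat >> geo.py <<'E'
from scipy.spatial.transform import Rotation as Ro
def rel(s,target):
    "tool-frame offset (units of .04 m) from TCP to world target, and yaw of tool x in deg"
    R=Ro.from_rotvec(s["ee_rot"]).as_matrix();d=R.T@(np.array(target)-s["tool_pos"])
    return np.round(d/.04,3),np.round(np.degrees(np.arctan2(R[1,0],R[0,0])),2)
E
python3 - <<'E'
from geo import *
from bench import readout,imaging
s=readout.state();print(np.round(Ro.from_rotvec(s["ee_rot"]).as_matrix(),3));print(rel(s,[.579,.0745,.45]))
print(imaging.capture("wrist")["mount"])
E
```

```text
[[ 0.939  0.343 -0.   ]
 [ 0.343 -0.939  0.002]
 [ 0.    -0.002 -1.   ]]
(array([ 14.235, -10.535,  -1.131]), np.float64(20.04))
[[ 8.67504805e-04 -9.55214067e-01 -2.95914402e-01  7.45885578e-02]
 [ 9.99999137e-01  5.36734476e-04  1.19902152e-03  3.52997780e-04]
 [-9.86494757e-04 -2.95915187e-01  9.55213709e-01  2.92842650e-02]
 [ 0.00000000e+00  0.00000000e+00  0.00000000e+00  1.00000000e+00]]
```

Call:
step_arm([
  [[0.7,-0.52,-0.07],0,85],
  [[0.7,-0.52,-0.07],0,85],
  [[0.7,-0.52,-0.07],0,85],
  [[0.7,-0.52,-0.07],0,85],
  [[0.7,-0.52,-0.07],0,85],
  [[0.7,-0.52,-0.07],0,85],
  [[0.7,-0.52,-0.07],0,85],
  [[0.7,-0.52,-0.07],0,85],
  [[0.7,-0.52,-0.07],0,85],
  [[0.7,-0.52,-0.07],0,85],
  [[0.7,-0.52,-0.07],0,85],
  [[0.7,-0.52,-0.07],0,85],
  [[0.7,-0.52,-0.07],0,85],
  [[0.7,-0.52,-0.07],0,85],
  [[0.7,-0.52,-0.07],0,85],
  [[0.7,-0.52,-0.07],0,85],
  [[0.7,-0.52,-0.07],0,85],
  [[0.7,-0.52,-0.07],0,85],
  [[0.7,-0.52,-0.07],0,85],
  [[0.7,-0.52,-0.07],0,85],
])

```text
time: 2.65
tool_pos: [0.5725, 0.0671, 0.4604]
ee_rot: [-3.094, -0.547, 0.001]
contact_force: [-0.8, -0.3, 1.3]
opening: 0.997
gripper_force: 0.0
```

Call:
step_arm([
  [[0,0,0],-1,85],
  [[0,0,0],-1,85],
  [[0,0,0],-1,85],
  [[0,0,0],-1,85],
  [[0,0,0],-1,85],
  [[0,0,0],-1,85],
  [[0,0,0],-1,85],
  [[0,0,0],-1,85],
  [[0,0,0],-1,85],
  [[0,0,0],-1,85],
  [[0,0,0],-1,85],
  [[0,0,0],-1,85],
  [[0,0,0],-1,85],
  [[0,0,0],-1,85],
  [[0,0,0],-1,85],
  [[0,0,0],-1,85],
  [[0,0,0],-1,85],
  [[0,0,0],-1,85],
  [[0,0,0],-1,85],
  [[0,0,0],-1,85],
])

```text
time: 5.15
tool_pos: [0.5719, 0.066, 0.4603]
ee_rot: [-1.068, -2.954, 0.0]
contact_force: [1.1, -0.5, 0.8]
opening: 0.996
gripper_force: 0.0
```

Call:
step_arm([
  [[0,0,0],-1,85],
  [[0,0,0],-1,85],
  [[0,0,0],-1,85],
  [[0,0,0],-1,85],
  [[0,0,0],-1,85],
  [[0,0,0],0,85],
  [[0,0,0],0,85],
])

```text
time: 6.02
tool_pos: [0.572, 0.066, 0.4605]
ee_rot: [-0.275, -3.129, 0.0]
contact_force: [-0.2, -0.0, -0.1]
opening: 0.996
gripper_force: 0.0
```

```bash
cat >> geo.py <<'E'
def wrist():
    from bench import readout,imaging
    s=readout.state();c=imaging.capture("wrist");T=np.eye(4)
    T[:3,:3]=Ro.from_rotvec(s["ee_rot"]).as_matrix();T[:3,3]=s["tool_pos"]
    M=np.linalg.inv(T@c["mount"]);c["R"]=M[:3,:3];c["t"]=M[:3,3];return s,c
E
python3 - <<'E'
from geo import *
s,c=wrist();pickle.dump(c,open("w1.pkl","wb"));cv2.imwrite("pics/w1.png",c["pixels"])
print(s["q"],s["tool_pos"],s["time"],rel(s,[.579,.0745,.375]))
E
```

```text
[-1.32802822e-02  3.46283309e-01 -2.04167594e-02  1.20450900e+00
  2.18040861e-05  1.62031969e-01] [0.57199413 0.06601264 0.46048598] 6.025 (array([-0.136,  0.24 ,  2.137]), np.float64(169.96))
```

View pics/w1.png

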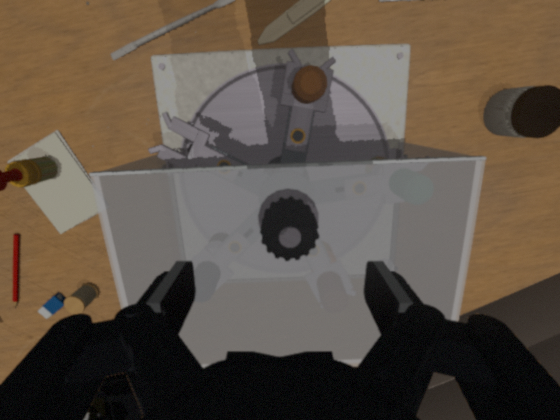

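Wrist view: the knob top is at about (289,231) and the brown handle top at (309,84). The empty fork is at about (185,137), lips (165,122) and (158,150). The board's front corners are at (153,57) and (409,45).

Run:
```python
from geo import *
np.set_printoptions(precision=4,suppress=True)
c=pickle.load(open("w1.pkl","rb"))
for n,u,v,z in[("knob",289,231,.232),("brown",309,84,.17),("lip1",166,121,.125),("lip2",155,151,.125),("bFL",409,45,.012),("bFR",153,57,.012),("hR",93,174,.19),("hL",485,157,.19)]:print(n,atz(c,u,v,z))
```

```text
knob [0.5752 0.0717 0.232 ]
brown [0.4743 0.1072 0.17  ]
lip1 [ 0.4793 -0.0342  0.125 ]
lip2 [ 0.5061 -0.0539  0.125 ]
bFL [0.4353 0.2592 0.012 ]
bFR [ 0.3917 -0.0706  0.012 ]
hR [ 0.5129 -0.0834  0.19  ]
hL [0.5555 0.241  0.19  ]
```

Call:
step_arm([
  [[-0.06,0.12,0.4],0,85],
  [[-0.07,0.12,0.4],0,85],
  [[0,0,0.5],0,85],
  [[0,0,0.5],0,85],
  [[0,0,0.3],0,85],
  [[0,0,0],0,85],
  [[0,0,0],0,30],
  [[0,0,0],0,30],
  [[0,0,0],0,30],
  [[0,0,0],0,30],
  [[0,0,0],0,30],
  [[0,0,0],0,30],
], squeeze=50)

```text
time: 7.58
tool_pos: [0.5789, 0.0731, 0.3781]
ee_rot: [0.275, 3.128, -0.008]
contact_force: [-2.4, -5.3, 5.2]
opening: 0.497
gripper_force: 51.0
```

Call:
step_arm([
  [[0,0,0],0.8,30],
  [[0,0,0],0.8,30],
  [[0,0,0],0.8,30],
  [[0,0,0],0.8,30],
  [[0,0,0],0.8,30],
  [[0,0,0],0.8,30],
  [[0,0,0],0.8,30],
  [[0,0,0],0.8,30],
  [[0,0,0],0.8,30],
  [[0,0,0],0.8,30],
  [[0,0,0],0.8,30],
  [[0,0,0],0.8,30],
  [[0,0,0],0.4,30],
  [[0,0,0],0,30],
])

```text
time: 9.32
tool_pos: [0.579, 0.0733, 0.3782]
ee_rot: [1.801, 2.569, -0.004]
contact_force: [-0.9, -5.2, 4.9]
opening: 0.502
gripper_force: 51.0
```

Run:
```python
from geo import *
from bench import imaging,readout
s=readout.state();print(s["torque"],rel(s,[.579,.0738,.375]))
a=imaging.capture("scene");b=imaging.capture("side")
A=cv2.resize(a["pixels"][190:320,200:340],(500,464),interpolation=cv2.INTER_CUBIC)
cv2.imwrite("pics/turn.png",A)
```

```text
[-1.22209625  0.81780905 -0.03132401] (array([0.013, 0.003, 0.079]), np.float64(109.95))
```

View pics/turn.png

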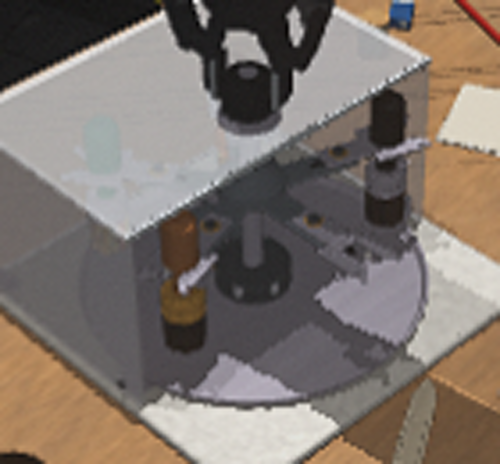

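The empty fork at about (350,255) in the crop now faces the open front, with brown on the left and black on the right. Torque about the knob is near zero. I'll release, rise and check.

Call:
step_arm([
  [[0,0,0],0,85],
  [[0,0,0],0,85],
  [[0,0,0],0,85],
  [[0,0,0],0,85],
  [[0,0,-0.5],0,85],
  [[0,0,-0.6],0,85],
  [[0,0,-0.6],0,85],
  [[0,0,-0.4],-1,85],
  [[0,0,0],-1,85],
  [[0,0,0],-1,85],
  [[0,0,0],-1,85],
  [[0,0,0],-1,85],
  [[0,0,0],-1,85],
  [[0,0,0],-1,85],
  [[0,0,0],-1,85],
  [[0,0,0],-1,85],
  [[0,0,0],-1,85],
  [[0,0,0],-0.5,85],
  [[0,0,0],0,85],
  [[0,0,0],0,85],
])

```text
time: 11.92
tool_pos: [0.5788, 0.0746, 0.4606]
ee_rot: [-0.192, -3.136, -0.0]
contact_force: [-0.1, 0.0, 0.0]
opening: 0.999
gripper_force: 0.0
```

Run:
```python
from geo import *
s,c=wrist();pickle.dump(c,open("w2.pkl","wb"));cv2.imwrite("pics/w2.png",cv2.resize(c["pixels"][0:260,60:460],None,fx=2,fy=2,interpolation=cv2.INTER_CUBIC))
print(s["q"],s["tool_pos"],s["time"],rel(s,[.503,-.2685,.45]))
```

```text
[1.77783904e-03 3.61293756e-01 1.70088941e-03 1.21132144e+00
 3.85709581e-05 1.23883624e-01] [0.57878822 0.07463413 0.46063445] 11.925 (array([ 0.836, -8.745,  0.266]), np.float64(173.0))
```

View pics/w2.png

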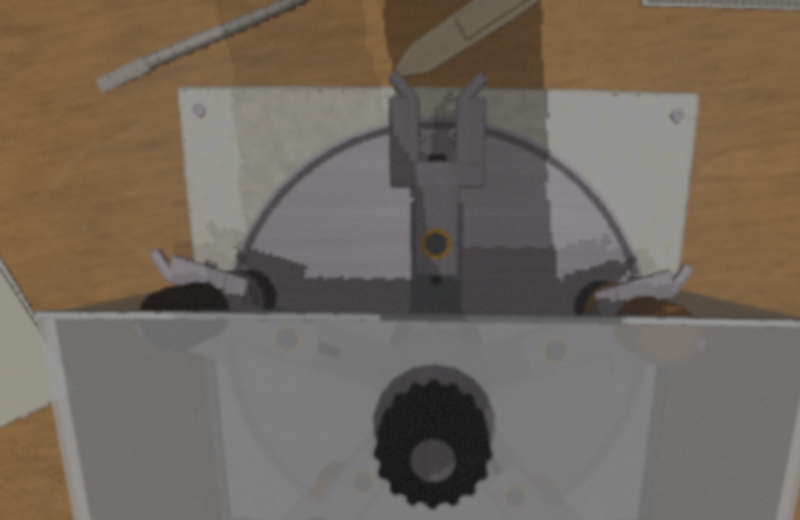

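The fork stands at the middle of the front. Crop positions: lip tips (393,75) and (484,77), slot end and plunger at about (437,158), knob at (433,440).

Run:
```python
from geo import *
np.set_printoptions(precision=4,suppress=True)
c=pickle.load(open("w2.pkl","rb"))
P=lambda u,v:((u+.5)/2-.5+60,(v+.5)/2-.5)
for n,u,v,z in[("lipL",393,75,.125),("lipR",484,77,.125),("slotL",418,110,.125),("slotR",457,110,.125),("slotend",437,160,.125),("plng",437,156,.118),("knob",433,437,.232),("bFL",697,94,.012),("bFR",180,88,.012),("hood",437,317,.19)]:print(n,atz(c,*P(u,v),z))
```

```text
lipL [0.4282 0.0704 0.125 ]
lipR [0.4342 0.1125 0.125 ]
slotL [0.4445 0.0801 0.125 ]
slotR [0.4468 0.0984 0.125 ]
slotend [0.4676 0.0863 0.125 ]
plng [0.4649 0.0866 0.118 ]
knob [0.571  0.0726 0.232 ]
bFL [0.434  0.2594 0.012 ]
bFR [ 0.39   -0.0719  0.012 ]
hood [0.5342 0.0784 0.19  ]
```

Call:
step_arm([
  [[0,-0.8,0],0,85],
  [[0,-0.8,0],0,85],
  [[0,-0.8,0],0,85],
  [[0,-0.8,0],0,85],
  [[0,-0.8,0],0,85],
  [[0,-0.8,0],0,85],
  [[0,-0.8,0],0,85],
  [[0,-0.8,0],0,85],
  [[0,-0.8,0],0,85],
  [[0,-0.8,0],0,85],
  [[0,-0.5,0],0,85],
  [[0,0,0],0,85],
  [[0,0,0],0,85],
])

```text
time: 13.6
tool_pos: [0.5377, -0.2622, 0.4606]
ee_rot: [-0.19, -3.136, -0.001]
contact_force: [0.3, -0.7, -1.1]
opening: 0.997
gripper_force: 0.0
```

Run:
```python
from geo import *
s,c=wrist();pickle.dump(c,open("w3.pkl","wb"));cv2.imwrite("pics/w3.png",c["pixels"])
print(s["q"],s["tool_pos"],s["time"],rel(s,[.503,-.2685,.269]))
```

```text
[-5.77149261e-01  3.90264083e-01  4.44261860e-02  1.22544649e+00
  5.26528806e-04 -4.56245693e-01] [ 0.53770591 -0.26219348  0.46064101] 13.6 (array([ 0.841, -0.264,  4.791]), np.float64(173.07))
```

View pics/w3.png

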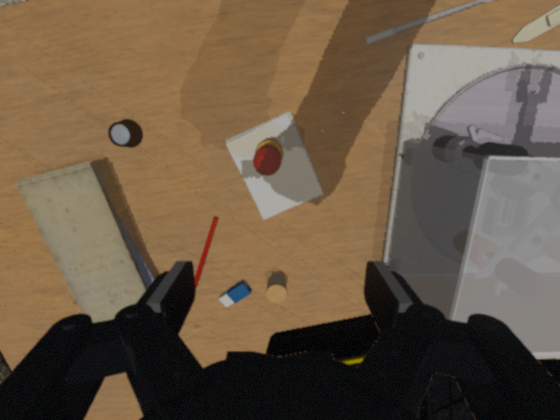

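The red handle's top is at about (267,161). The bobbin at (277,288) and loupe at (122,133) are well clear.

Run:
```python
from geo import *
np.set_printoptions(precision=4,suppress=True)
s=pickle.load(open("w3.pkl","rb"))
print(atz(s,267,161,.135), atz(s,122,133,.028),atz(s,277,281,.042))
hsv=cv2.cvtColor(s["pixels"],cv2.COLOR_BGR2HSV)
m=(((hsv[...,0]<8)|(hsv[...,0]>172))&(hsv[...,1]>150))[130:190,240:300]
v,u=np.nonzero(m);print(u.min()+240,u.max()+240,v.min()+130,v.max()+130,u.mean()+240,v.mean()+130)
```

```text
[ 0.5016 -0.2709  0.135 ] [ 0.4546 -0.4658  0.028 ] [ 0.6937 -0.2851  0.042 ]
254 279 147 172 265.7090517241379 159.15086206896552
```

Call:
step_arm([
  [[0.42,-0.14,0.4],0,85],
  [[0.43,-0.15,0.4],0,85],
  [[0,0,0.5],0,85],
  [[0,0,0.5],0,85],
  [[0,0,0.5],0,85],
  [[0,0,0.5],0,85],
  [[0,0,0.5],0,85],
  [[0,0,0.5],0,85],
  [[0,0,0.5],0,85],
  [[0,0,0.35],0,85],
  [[0,0,0.15],0,85],
  [[0,0,0],0,85],
  [[0,0,0],0,85],
])

```text
time: 15.28
tool_pos: [0.5028, -0.2705, 0.2694]
ee_rot: [0.19, 3.135, -0.001]
contact_force: [-0.4, 0.5, 0.2]
opening: 0.992
gripper_force: 0.0
```

Call:
step_arm([
  [[0,0,0],0,45],
  [[0,0,0],0,20],
  [[0,0,0],0,10],
  [[0,0,0],0,10],
  [[0,0,0],0,10],
  [[0,0,0],0,10],
  [[0,0,0],0,10],
  [[0,0,0],0,10],
], squeeze=90)

```text
time: 16.27
tool_pos: [0.5027, -0.2706, 0.2691]
ee_rot: [0.191, 3.135, -0.001]
contact_force: [0.9, -0.6, 5.1]
opening: 0.331
gripper_force: 88.5
```

Run:
```python
from geo import *
s,c=wrist();pickle.dump(c,open("w4.pkl","wb"));cv2.imwrite("pics/w4.png",c["pixels"])
print(s["tool_pos"],s["time"],s["contact_force"],s["opening"]*85.4)
from bench import imaging
b=imaging.capture("side");cv2.imwrite("pics/s4.png",cv2.resize(b["pixels"][200:330,200:330],None,fx=4,fy=4,interpolation=cv2.INTER_CUBIC))
p=cv2.resize(c["pixels"],(560,420));q=cv2.resize(b["pixels"][230:330,210:310],(240,240),interpolation=cv2.INTER_CUBIC)
o=np.zeros((420,800,3),np.uint8);o[:,:560]=p;o[:240,560:]=q;cv2.imwrite("pics/c4.png",o)
```

```text
[ 0.50269108 -0.27056505  0.2691219 ] 16.275 [ 0.85562038 -0.61186529  5.06987584] 28.28144093010631
```

View pics/c4.png

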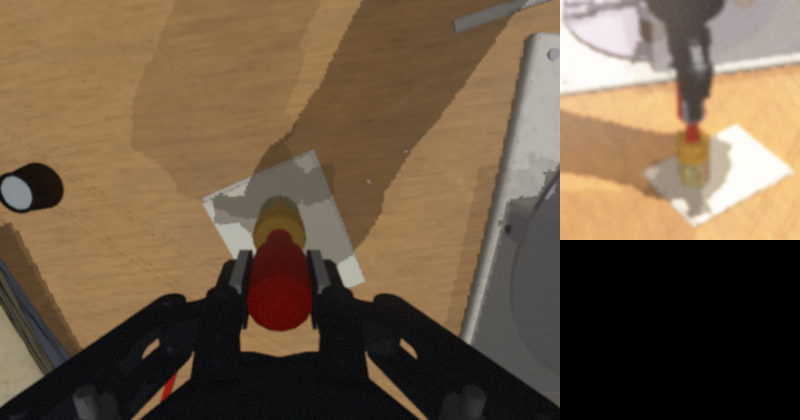

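The handle sits upright and centred between the pads, with its top disc at (279,302). I'll compute the brush's offset from the tool axis and the approach line.

Run:
```python
from geo import *
np.set_printoptions(precision=4,suppress=True)
c=pickle.load(open("w4.pkl","rb"))
for u,v in[(279,302),(279,305)]:print(atz(c,u,v,.135))
from bench import readout
s=readout.state()
f=np.array([-.992,.1245])
for r in(.19,.165,.12): 
    p=np.array([.579,.0738])+f*r;print(r,p,rel(s,[*p,.3046]))
```

```text
[ 0.4994 -0.2711  0.135 ]
[ 0.5008 -0.2713  0.135 ]
0.19 [0.3905 0.0975] (array([ 3.898,  8.791, -0.896]), np.float64(173.04))
0.165 [0.4153 0.0943] (array([ 3.273,  8.789, -0.896]), np.float64(173.04))
0.12 [0.46   0.0887] (array([ 2.148,  8.786, -0.895]), np.float64(173.04))
```

Call:
step_arm([
  [[0,0,-0.2],0,10],
  [[0,0,-0.3],0,10],
  [[0,0,-0.3],0,10],
  [[0.6,0,-0.1],0,10],
  [[0.7,0,0],0,10],
  [[0.7,0,0],0,10],
  [[0.7,0,0],0,10],
  [[0.7,0,0],0,10],
  [[0.5,0.2,0],0,10],
  [[0,0.5,0],0,10],
  [[0,0.7,0],0,10],
  [[0,0.8,0],0,10],
  [[0,0.8,0],0,10],
  [[0,0.8,0],0,10],
  [[0,0.8,0],0,10],
  [[0,0.8,0],0,10],
  [[0,0.8,0],0,10],
  [[0,0.8,0],0,10],
  [[0,0.7,0],0,10],
  [[0,0.6,0],0,10],
])

```text
time: 18.88
tool_pos: [0.388, 0.0792, 0.3054]
ee_rot: [0.19, 3.135, 0.0]
contact_force: [0.9, 1.5, -0.9]
opening: 0.332
gripper_force: 88.7
```

Call:
step_arm([
  [[0,0.4,0],0,10],
  [[0,0.07,0],0,10],
  [[0,0,0],0,10],
  [[0,0,0],0,10],
])

```text
time: 19.38
tool_pos: [0.3901, 0.0963, 0.3048]
ee_rot: [0.192, 3.136, -0.0]
contact_force: [0.7, 0.5, -1.2]
opening: 0.33
gripper_force: 88.8
```

Run:
```python
from geo import *
from bench import imaging
s,c=wrist();pickle.dump(c,open("w5.pkl","wb"))
b=imaging.capture("scene");b2=imaging.capture("side")
o=np.zeros((600,800,3),np.uint8);o[:420,:560]=c["pixels"]
o[:240,560:]=cv2.resize(b2["pixels"][150:270,180:300],(240,240),interpolation=cv2.INTER_CUBIC)
o[240:600,560:]=cv2.resize(b["pixels"][170:350,230:350],(240,360),interpolation=cv2.INTER_CUBIC)
cv2.imwrite("pics/c5.png",o)
R=Ro.from_rotvec(s["ee_rot"]).as_matrix()
print(s["tool_pos"],s["time"],s["contact_force"],s["q"],R[:,2],R[:,1])
f=np.array([-.992,.1245])
for r in(.165,.12):
    p=np.array([.579,.0730])+f*r;print(r,p,rel(s,[*p,.3046]))
```

```text
[0.39007625 0.09628694 0.30479817] 19.375 [ 0.72505809  0.5160883  -1.1681355 ] [ 5.78451827e-02  1.62314308e-01 -7.00400501e-01  7.08075585e-01
 -1.96259564e-04  1.80183983e-01] [ 1.72684240e-05 -1.95588359e-04 -9.99999981e-01] [ 1.22033861e-01  9.92525919e-01 -1.92019187e-04]
0.165 [0.41532   0.0935425] (array([-0.635,  0.009,  0.005]), np.float64(172.99))
0.12 [0.45996 0.08794] (array([-1.76 ,  0.006,  0.005]), np.float64(172.99))
```

View pics/c5.png

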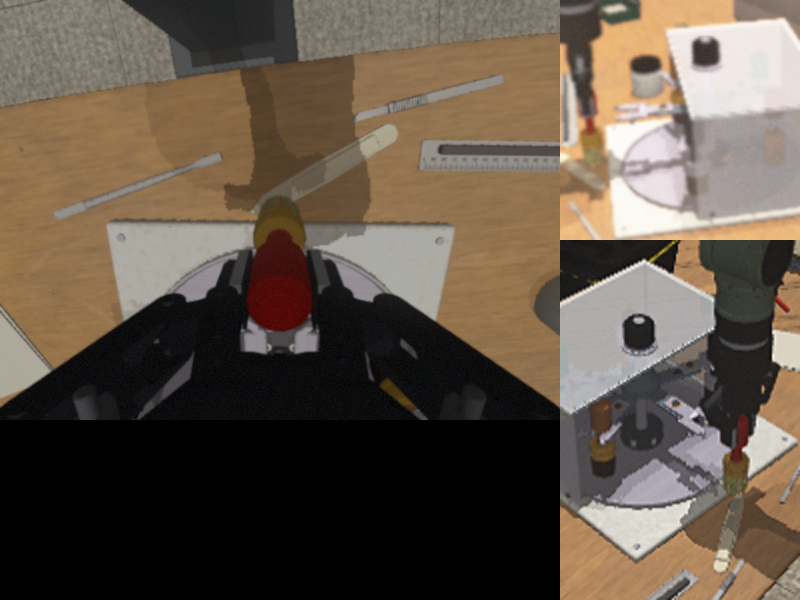

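The brush is held upright at (279,300) and the fork is centred behind it (columns 242 to 318). The line is good, so I advance.

Call:
step_arm([
  [[-0.3,0,0],0,10],
  [[-0.3,0,0],0,10],
  [[-0.3,0,0],0,10],
  [[-0.15,0,0],0,10],
  [[-0.05,0,0],0,10],
  [[-0.05,0,0],0,10],
  [[0,0,0],0,10],
  [[0,0,0],0,10],
])

```text
time: 20.52
tool_pos: [0.4355, 0.0913, 0.3047]
ee_rot: [-0.19, -3.136, -0.0]
contact_force: [0.6, 0.8, -0.7]
opening: 0.331
gripper_force: 88.8
```

Call:
step_arm([
  [[-0.04,0,0],0,10],
  [[-0.04,0,0],0,10],
  [[0,0,0],0,10],
])

```text
time: 20.9
tool_pos: [0.4391, 0.0908, 0.3047]
ee_rot: [0.191, 3.136, 0.0]
contact_force: [0.2, 0.4, -0.4]
opening: 0.328
gripper_force: 88.8
```

Call:
step_arm([
  [[-0.04,0,0],0,10],
  [[-0.04,0,0],0,10],
  [[0,0,0],0,10],
])

```text
time: 21.28
tool_pos: [0.4423, 0.0904, 0.3047]
ee_rot: [0.191, 3.136, -0.0]
contact_force: [0.4, 0.1, 0.0]
opening: 0.332
gripper_force: 88.8
```

Call:
step_arm([
  [[-0.04,0,0],0,10],
  [[-0.04,0,0],0,10],
  [[0,0,0],0,10],
])

```text
time: 21.65
tool_pos: [0.4455, 0.09, 0.3047]
ee_rot: [0.191, 3.136, 0.0]
contact_force: [0.1, 0.4, -0.6]
opening: 0.33
gripper_force: 88.8
```

Call:
step_arm([
  [[-0.04,0,0],0,10],
  [[-0.04,0,0],0,10],
  [[0,0,0],0,10],
])

```text
time: 22.02
tool_pos: [0.4487, 0.0897, 0.3047]
ee_rot: [0.191, 3.136, 0.0]
contact_force: [0.4, 0.2, -0.0]
opening: 0.331
gripper_force: 88.8
```

Call:
step_arm([
  [[-0.03,0,0],0,10],
  [[0,0,0],0,10],
])

```text
time: 22.28
tool_pos: [0.4497, 0.0895, 0.3047]
ee_rot: [0.191, 3.136, 0.0]
contact_force: [0.4, -0.7, 0.4]
opening: 0.331
gripper_force: 88.8
```

Call:
step_arm([
  [[-0.03,0,0],0,10],
  [[0,0,0],0,10],
])

```text
time: 22.52
tool_pos: [0.4507, 0.0894, 0.3046]
ee_rot: [-0.191, -3.135, -0.0]
contact_force: [-1.3, -0.5, 0.1]
opening: 0.33
gripper_force: 88.8
```

Call:
step_arm([
  [[-0.03,0,0],0,10],
  [[0,0,0],0,10],
])

```text
time: 22.78
tool_pos: [0.4514, 0.0893, 0.3044]
ee_rot: [-0.19, -3.134, -0.0]
contact_force: [-3.8, 1.3, 0.1]
opening: 0.33
gripper_force: 88.8
```

Call:
step_arm([
  [[-0.03,0,0],0,10],
  [[0,0,0],0,10],
])

```text
time: 23.02
tool_pos: [0.452, 0.0892, 0.3042]
ee_rot: [-0.19, -3.132, -0.0]
contact_force: [-6.5, 0.7, 2.9]
opening: 0.333
gripper_force: 88.8
```

Call:
step_arm([
  [[-0.03,0,0],0,10],
  [[0,0,0],0,10],
])

```text
time: 23.28
tool_pos: [0.4526, 0.0891, 0.304]
ee_rot: [-0.19, -3.131, -0.0]
contact_force: [-7.4, 1.1, 3.3]
opening: 0.33
gripper_force: 88.8
```

Call:
step_arm([
  [[-0.03,0,0],0,10],
  [[0,0,0],0,10],
])

```text
time: 23.52
tool_pos: [0.4534, 0.089, 0.3037]
ee_rot: [-0.19, -3.13, -0.0]
contact_force: [-8.7, 1.2, 2.2]
opening: 0.325
gripper_force: 88.8
```

Call:
step_arm([
  [[-0.03,0,0],0,10],
  [[0,0,0],0,10],
])

```text
time: 23.78
tool_pos: [0.4543, 0.0889, 0.3035]
ee_rot: [-0.19, -3.129, -0.0]
contact_force: [-8.8, 2.2, 1.3]
opening: 0.332
gripper_force: 88.8
```

Call:
step_arm([
  [[-0.03,0,0],0,10],
  [[0,0,0],0,10],
])

```text
time: 24.02
tool_pos: [0.4554, 0.0887, 0.3033]
ee_rot: [-0.19, -3.128, -0.0]
contact_force: [-8.7, 1.9, -0.4]
opening: 0.339
gripper_force: 88.8
```

Call:
step_arm([
  [[-0.03,0,0],0,10],
  [[0,0,0],0,10],
])

```text
time: 24.28
tool_pos: [0.4573, 0.0885, 0.3034]
ee_rot: [-0.19, -3.13, -0.0]
contact_force: [-4.0, 1.1, -1.6]
opening: 0.334
gripper_force: 88.7
```

Call:
step_arm([
  [[-0.03,0,0],0,10],
  [[0,0,0],0,10],
])

```text
time: 24.52
tool_pos: [0.4608, 0.0882, 0.3046]
ee_rot: [0.191, 3.135, -0.0]
contact_force: [-2.0, 0.2, -1.9]
opening: 0.328
gripper_force: 88.8
```

Call:
step_arm([
  [[-0.02,0,0],0,10],
  [[0,0,0],0,10],
  [[0,0,0],0,10],
])

```text
time: 24.9
tool_pos: [0.4611, 0.0881, 0.3047]
ee_rot: [-0.191, -3.136, 0.0]
contact_force: [-2.6, 0.4, -1.4]
opening: 0.329
gripper_force: 88.8
```

Call:
step_arm([
  [[-0.02,0,0],0,10],
  [[0,0,0],0,10],
  [[0,0,0],0,10],
])

```text
time: 25.28
tool_pos: [0.4614, 0.0881, 0.3046]
ee_rot: [-0.19, -3.134, -0.0]
contact_force: [-5.4, 0.6, -0.1]
opening: 0.335
gripper_force: 88.8
```

Solid stop felt at x = 0.461 after the rollers, so the brush is home. I'll ease back slightly, lower about 1 mm and release.

Call:
step_arm([
  [[0.03,0,0],0,10],
  [[0,0,0.025],0,10],
  [[0,0,0],0,10],
  [[0,0,0],0,10],
], squeeze=20)

```text
time: 25.78
tool_pos: [0.4609, 0.0882, 0.3039]
ee_rot: [0.191, 3.135, 0.0]
contact_force: [-3.4, 0.7, 1.0]
opening: 0.33
gripper_force: 88.8
```

Call:
step_arm([
  [[0,0,0],0,36],
  [[0,0,0],0,45],
  [[0,0,0],0,60],
  [[0,0,0],0,70],
  [[0,0,0],0,70],
  [[0,0,0],0,70],
])

```text
time: 26.52
tool_pos: [0.4608, 0.0882, 0.3037]
ee_rot: [0.191, 3.136, -0.0]
contact_force: [0.0, 0.0, -1.0]
opening: 0.818
gripper_force: 0.0
```

Call:
step_arm([
  [[0,0,-0.2],0,70],
  [[0,0,-0.4],0,70],
  [[0,0,-0.5],0,70],
  [[0,0,-0.6],0,70],
  [[0,0,-0.6],0,70],
  [[0,0,-0.6],0,70],
  [[0,0,-0.6],0,70],
  [[0,0,0],0,70],
  [[0,0,0],0,70],
])

```text
time: 27.65
tool_pos: [0.4605, 0.0882, 0.4432]
ee_rot: [-0.191, -3.135, 0.0]
contact_force: [0.2, 0.0, -1.3]
opening: 0.817
gripper_force: 0.0
```

Run:
```python
from geo import *
from bench import imaging
s,c=wrist();pickle.dump(c,open("w6.pkl","wb"))
b=imaging.capture("scene");b2=imaging.capture("side")
o=np.zeros((600,800,3),np.uint8);o[:420,:560]=c["pixels"]
o[:240,560:]=cv2.resize(b2["pixels"][160:260,190:290],(240,240),interpolation=cv2.INTER_CUBIC)
o[240:600,560:]=cv2.resize(b["pixels"][170:320,240:340],(240,360),interpolation=cv2.INTER_CUBIC)
cv2.imwrite("pics/c6.png",o);print(s["tool_pos"],s["time"],s["contact_force"])
```

```text
[0.46053031 0.08816055 0.44318936] 27.65 [ 0.23276287  0.01684837 -1.3473339 ]
```

View pics/c6.png

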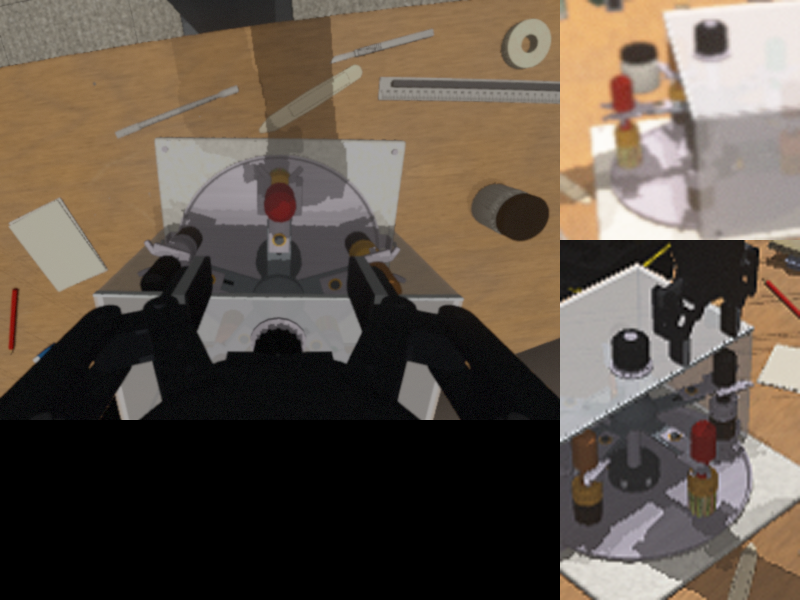

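The red brush hangs upright in the front clip, with its top at (280,203) in the wrist view. The brown and black brushes are in place and the gripper is clear above the hood.

```bash
python3 -c "
from bench import workorder;print(workorder.hand_in())"
```

```text
the job is handed in; nothing more can be done
None
```

The red brush hangs upright in the front clip, past the spring rollers and released. The job is handed in (about 28 s on the robot's clock), but hand-in gave no verdict and I could not see the green and dark-wood brushes clearly under the hood in the last pictures.

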